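Snap the carry handle back onto the drawer unit

ROBOT

A 6-joint arm with a two-finger parallel gripper is mounted at the origin on the work surface. World frame = base frame: x ahead of the robot, y to its left, z up, the work surface at z = 0. Lengths are in m, angles in rad, forces in N, time in s.
With the tool pointing down it reaches from about 0.3 to 0.775 m from the base axis. Payload 14.6 kg.
Tool frame: the origin (TCP) lies at the very end of the fingers, on their centre line; the grasp point (between the pads) lies 19 mm behind it; z points along the fingers, x is the direction in which the jaws open and shut, and the axes are right-handed (so a half turn about z gives the same grasp; the last joint's range is limited). The gripper opens to 94 mm and grips with 3 to 60 N. Pads are 16 mm wide; open, the fingers measure 119 mm over their backs; the gripper's body (75 mm by 177 mm) begins 78 mm behind the grasp point.
Start: joints at [-1.313, 0.3, 1.521, -0, 1.321, -0.067], TCP at [0.176, -0.521, 0.205] pointing down, gripper open.
Joint ranges: [-3.03, 3.03], [-0.79, 2.21], [0.23, 2.52], [-1.04, 4.18], [0, 3.07], [-2.55, 2.55]. Speed limits (rad/s): [2.22, 2.22, 2.57, 3.14, 3.14, 3.14].

INTERFACE

Orientations are given as [roll, pitch, yaw] about the fixed x, y, z axes, in that order (R = Rz(yaw) Ry(pitch) Rx(roll)).
In Python, from station import ctrl gives the robot as it stands.
- The arm moves only by the shell command python3 -m inch 'ROWS' [FORCE]. ROWS is JSON, one flat list of numbers, 7 for each row, row after row: the shift along the tool's x, y, z in cm, then the turn, a rotation vector about the tool's x, y, z in rad, then the opening, from 0 (shut) to 1 (fully open). In form: [tx, ty, tz, wx, wy, wz, claw, tx, ty, tz, wx, wy, wz, claw, ...]. A call has 1 to 20 rows; each row shifts and turns the commanded pose from where the row before left it, along the tool's axes as they then stand; what a row does not reach is not made up. A row lasts 1/8 s, in which the tool goes at most 62.5 mm and 10.7 degrees, less where a joint would pass 70% of its speed; a pose out of reach is approached as far as the arm can. A call is refused whole if a number of a shift passes 6.25 or a number of a turn 0.188, either way. A call with a gripper value outside its range is refused whole. The fingers move at their own pace and stop on an object; FORCE is the grip in N (left out, the last holds). Time passes only in rows, so rows that do not move let the fingers close. It gives the time, the measured TCP pose, the force and the opening at its end, in the units of the state.
- ctrl.get_obs(): the state, without advancing time (a new reading comes with each control period).
- ctrl.camera(name): name is "scene" or "top"; returns (picture, depth): 480x640x3 uint8, red, green, blue; 480x640 float32, m along the optical axis (not along the pixel's ray), 0 where there is no reading.
- ctrl.camera_params(name): a dict with "vertical_fov" (degrees; the focal length in pixels is half the picture's height over the tangent of half this angle, whatever the lens; pixels are square), "cx", "cy" (the principal point, pixels), "distortion" ([k1, k2, p1, p2, k3] as OpenCV has them; the pictures are not rectified), "camera_from_world" (4x4, takes a point from world to camera coordinates). Camera axes: x right, y down, z forward; pixel columns grow to the right and rows downward; lengths in m; the calibration is good to about 2 mm. A picture is of the moment at which its call begins. camera_params takes no time and is no camera call.
- ctrl.hand_in(): hands the job in, once; it reports no verdict.
Trained networks look in the newest picture that a camera, given by its name, has taken for a name from the list of things; names that differ only in an ending like _2 or _b are one class to them, and where a whole thing is asked for, a point or a joint stands for the part that bears it (a point fixed in the world has none). Each returns a list of dicts, best first, with "score" (0 to 1); they miss things now and then, are a little off and sometimes report something else, mostly with a low value. They report only what shows in the picture. A call takes as long as a camera call.
- ctrl.spot_in(camera, label): "bbox" ([centre column, centre row, width, height] in pixels, round what is visible of it).
- ctrl.place_of(camera, label): "centre" ([column, row] in pixels: a listed point, or the origin of a listed thing).
The state is a dict: "time_s": time; "qpos": joint angles; "joint_vel": joint speeds; "tau": joint torques, N m; "ee_pos": TCP position; "eef_rot": TCP orientation; "force": force on the tool from outside, world axes, zero at the start; "moment": the same for the moment, N m; "grip_width": finger opening in m.
Only numpy, scipy, OpenCV 4.12 (cv2) and the standard library are available. Lean on these libraries where they do the work, as an engineer would, in place of code of your own. Each camera call takes 0.05 s, during which the arm holds its last target. There are 200 camera calls.

TASK

Take the white carry handle from the sloped rest and push it straight down onto the top of the plastic drawer unit, over the two snap hooks, until it is fully home and both hooks have clicked over its base plate; then let go. Leave the glass jar, the toothbrush, the amber bottle and the black compact where they are.

Things in the scene. Friction and masses are not known exactly. Their poses are not given: they have to be found in the camera images.
- handle: Loose white plastic carry handle, about 0.08 kg. Origin: centre of its base plate's underside. Plate 164 (own x) x 56 (own y) x 10 mm, z 0 to 10; half-turn symmetric about z; a window near each end and a grip bar on top. At first it lies flat on the sloped rest, own +x up the slope, own z (from plate to grip) leaning 35 deg from vertical, towards the robot side.
- grip (a point): Middle of the carry handle's grip bar, 45 mm above the plate's underside; axes as the handle. The bar is 80 mm long (own x), 18 mm thick (own y, pinch it across this), 36 to 58 mm above the underside, carried by a post at each end (30 to 40 mm from the middle).
- window (a point): Centre of one window (x = +54 mm, on the underside of the plate; the other is at x = -54). Each goes right through the plate, 20 mm along x (44 to 64 mm from the middle), 28 mm along y; one snap hook passes through each.
- rest: Fixed grey sloped rest, foot 150 x 90 mm, its face 180 x 90 mm rising along own x, away from the robot, at 35 deg; the face's middle is 80 mm above the table; a 12 mm lip along the lower edge. Origin: centre of the underside, own z up.
- unit: Fixed grey plastic drawer unit, 200 mm deep (own x; drawer fronts with small knobs look to own -x), 240 wide (own y), 120 tall, upper drawer somewhat open. Origin: centre of the underside, own z up. Two snap hooks stand on its flat top; jar and toothbrush are on the top's rear part (own x above 40 mm).
- mount (a point): Point on the unit's top face (120 mm up) midway between the hooks, axes as the unit. With the handle home, its plate lies on the top face, its origin here, its x along the unit's y, either way round. The window edges bend the hooks inwards on the way down; the barbs spring back over the plate when it lies on the top face. The push takes some 10 to 20 N in all.
- foot_a (a point): Foot of the +y hook on the top face, at its outer side (62.5 mm from mount; the other hook mirrors it at -62.5). Hook 16 mm wide (x), 7 thick, 30 tall. Its barb points outwards, to 67.5 mm from mount, underside 12.5 mm above the top face, with a lead-in slope from 67.5 mm out at height 15 to 58.5 mm out at height 30.
- hook_a (a joint): bending of the hook at the unit's +y side, rad: 0 upright (at rest, or sprung back over the plate), about 0.1 when bent inwards as far as passing the plate needs; it springs back by itself.
- hook_b (a joint): the same for the hook at the unit's -y side.
- jar: closed frosted glass jar with a metal lid, 48 mm across, 60 mm tall, on the rear part of the drawer unit's top; leave alone; origin at the centre of its underside
- toothbrush: blue plastic toothbrush, 167 mm long, 18 mm high, lying along the rear part of the drawer unit's top; leave alone
- pillbottle: amber bottle, 42 mm across, 75 mm tall, standing between drawer unit and sloped rest; leave alone; origin at the centre of its underside
- compact: black powder compact, a flat disc 64 mm across, 18 mm tall, lying in the middle, nearer the robot; leave alone; origin at the centre of its underside

How it is judged:
On the way:
1. the handle is pushed down onto the hooks by the fingers: they touch it while it is near home and at least one hook is bent (contact force between the fingers and handle above 0.5 N and horizontal distance between handle and mount below 0.015 m and z of handle in the frame of mount below 0.022 m and value of joint any of hook_a, hook_b above 0.05 rad).
At the end, for the whole second after the job is handed in: The carry handle lies flat on the drawer unit's top, centred on the hooks within 9 mm, underside within 4 mm of the top face, tilted less than 0.06 rad, its length along the unit's width within 0.15 rad, both hooks sprung back over the plate (each bent less than 0.04 rad), at rest and released (horizontal distance between handle and mount below 0.009 m and z of handle in the frame of mount between -0.003 and 0.004 m and angle between handle's own z axis and vertical below 0.06 rad and angle between the x axis of handle and the y axis of unit, either way round below 0.15 rad and value of joint each of hook_a, hook_b below 0.04 rad and linear speed of handle below 0.02 m/s); the robot touches nothing.
It fails at once if the jar or the toothbrush is moved by more than 30 mm (distance of any of jar, toothbrush from where it was at the start of the episode above 0.03 m).
It fails at once if the amber bottle or the compact is moved by more than 30 mm (distance of any of pillbottle, compact from where it was at the start of the episode above 0.03 m).
It also fails if it takes over 48 s, if anything falls off the work surface, if the arm or the gripper's body presses on something with over 40 N, if the wrist force passes 120 N, or if a joint passes its speed limit or range.

## Working session

There is one attempt and no reset: what is moved stays moved. The work goes in short steps, Python scripts to look and compute and a shell command to move; the robot and the scene stay as the last step left them, time stands still between calls to the robot, and variables do not carry over. Pictures are saved under pics/ and viewed, about 8 in all and at most 12, crops included, and the job is handed in when it is done.

```bash
mkdir -p pics; ls
cat > h.py <<'E'
import numpy as np, cv2
from scipy.spatial.transform import Rotation as R
from station import ctrl
def cam(n):
    p=ctrl.camera_params(n); f=240/np.tan(np.radians(p["vertical_fov"])/2)
    K=np.array([[f,0,p["cx"]],[0,f,p["cy"]],[0,0,1]]); return K,np.array(p["distortion"],float),np.array(p["camera_from_world"])
def ray(n,uv):
    K,d,T=cam(n); x=cv2.undistortPoints(np.array(uv,float).reshape(-1,1,2),K,d).reshape(-1,2)
    v=np.c_[x,np.ones(len(x))]@T[:3,:3]; o=-T[:3,:3].T@T[:3,3]; return o,v   # depth-scaled rays
def atz(n,uv,z):
    o,v=ray(n,uv); return o+v*((z-o[2])/v[:,2])[:,None]
def atd(n,uv,dep):
    o,v=ray(n,uv); uv=np.round(np.array(uv).reshape(-1,2)).astype(int)
    return o+v*dep[uv[:,1],uv[:,0]][:,None]
def proj(n,P):
    K,d,T=cam(n); return cv2.projectPoints(np.array(P,float).reshape(-1,3),cv2.Rodrigues(T[:3,:3])[0],T[:3,3],K,d)[0].reshape(-1,2)
def save(n,name):
    im,dep=ctrl.camera(n); cv2.imwrite(f"pics/{name}.png",im[:,:,::-1]); np.save(f"pics/{name}.npy",dep); return im,dep
E
python3 - <<'E'
from h import *
for n in("scene","top"):
    im,dep=save(n,n+"0")
    print(n,ray(n,[[320,240]]))
    for l in("handle","grip","window","rest","unit","mount","foot_a","pillbottle","compact","jar"):
        print(l,[(np.round(r["centre"]),round(r["score"],2)) for r in ctrl.place_of(n,l)[:4]])
print(ctrl.get_obs())
E
```

```text
pics
scene (array([1.10645872, 0.43000557, 0.84809148]), array([[-0.54066261, -0.42738032, -0.72468325]]))
handle [(array([401., 310.]), 0.56), (array([390., 315.]), 0.35)]
grip [(array([409., 290.]), 0.62)]
window [(array([386., 312.]), 0.75), (array([250., 236.]), 0.25)]
rest [(array([396., 325.]), 0.8), (array([400., 310.]), 0.37)]
unit [(array([255., 237.]), 0.6)]
mount [(array([260., 194.]), 0.73), (array([391., 315.]), 0.4)]
foot_a [(array([282., 207.]), 0.77)]
pillbottle [(array([301., 300.]), 0.59)]
compact [(array([354., 239.]), 0.73)]
jar [(array([248., 234.]), 0.97)]
top (array([ 0.40053067, -0.00687528,  1.05394814]), array([[ 0.16557953, -0.00872824, -0.98639345]]))
handle [(array([204., 229.]), 0.77)]
grip [(array([200., 242.]), 0.69)]
window [(array([202., 204.]), 0.69)]
rest [(array([218., 239.]), 0.59)]
unit [(array([408., 248.]), 0.91)]
mount [(array([419., 256.]), 0.7)]
foot_a [(array([388., 250.]), 0.79)]
pillbottle [(array([311., 213.]), 0.74)]
compact [(array([311., 314.]), 0.91)]
jar [(array([380., 200.]), 0.78)]
{'time_s': 1.1, 'qpos': array([-1.31259107e+00,  2.99878490e-01,  1.52102658e+00, -1.16609977e-05,
        1.32070715e+00, -6.65924083e-02]), 'joint_vel': array([ 0.00083084, -0.00040059,  0.00117457,  0.00037442, -0.00052431,
        0.00084253]), 'tau': array([ 1.14046892e-03, -5.31662500e+01, -3.52911294e+01,  7.09273992e-02,
        2.13116471e-02, -1.26904627e-05]), 'ee_pos': array([ 0.17550682, -0.52122196,  0.20544613]), 'eef_rot': array([ 3.14158268e+00,  2.02765700e-05, -1.24599577e+00]), 'force': array([-0.32495436, -0.06595856,  0.92850245]), 'moment': array([-0.01175832,  0.02622777, -0.00175812]), 'grip_width': 0.09374433225834947}
```

View pics/top0.png

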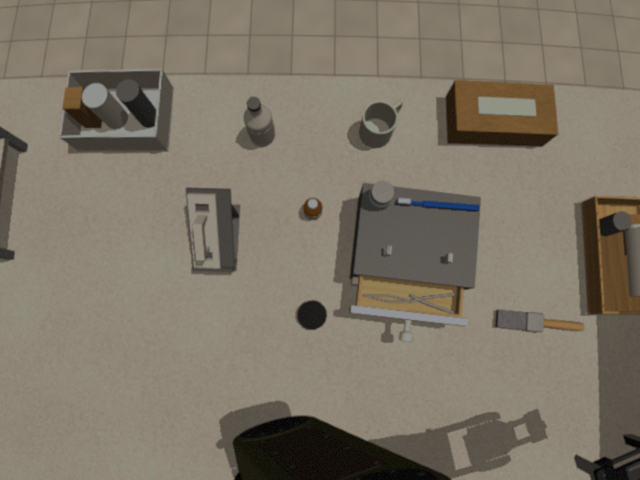

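View pics/scene0.png

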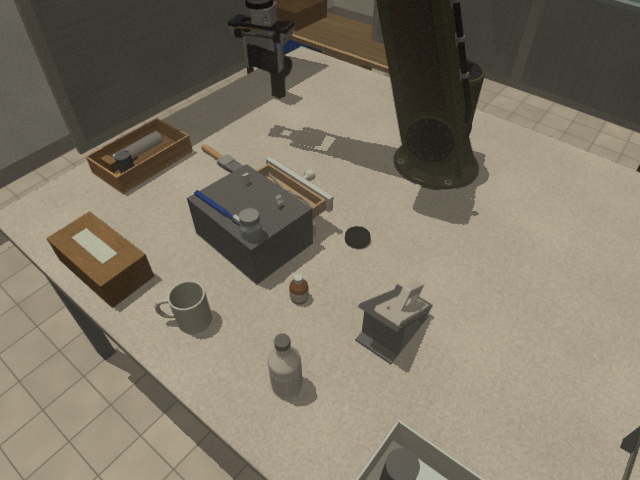

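Top view: the handle on the rest is around (202,230) px, the hooks are at about (388,250) and (450,258), the jar at (380,195), the bottle at (313,208) and the compact at (312,314). In the scene view the handle is at (403,303) and the hooks are at (247,180) and (280,202). Next I measure them with depth.

Run:
```python
from h import *
im=cv2.imread("pics/top0.png");dep=np.load("pics/top0.npy")
def cloud(n,u0,u1,v0,v1,dep):
    u,v=np.meshgrid(np.arange(u0,u1),np.arange(v0,v1)); uv=np.c_[u.ravel(),v.ravel()]
    return uv,atd(n,uv,dep)
# handle: white pixels
uv,P=cloud("top",175,245,175,285,dep); c=im[uv[:,1],uv[:,0]].astype(int)
w=(c.min(1)>95)&(P[:,2]>.03); P_=P[w]
print("n",w.sum(),P_.min(0),P_.max(0))
# all above-table points: RANSAC plane for 35deg slope
Q=P_; best=0; rng=np.random.default_rng(0)
for _ in range(500):
    a=Q[rng.choice(len(Q),3,0)]; n=np.cross(a[1]-a[0],a[2]-a[0]); L=np.linalg.norm(n)
    if L<1e-6: continue
    n/=L; n*=np.sign(n[2]); 
    if abs(np.degrees(np.arccos(n[2]))-35)>6: continue
    m=abs((Q-a[0])@n)<.003
    if m.sum()>best: best=m.sum();M=m;
q=Q[M]; c0=q.mean(0); n=np.linalg.svd(q-c0)[2][2]; n*=np.sign(n[2])
print("plane n",n,"tilt",np.degrees(np.arccos(n[2])),"yaw of slope",np.degrees(np.arctan2(-n[1],-n[0])),best)
x,y=None,None
yaw=np.arctan2(-n[1],-n[0]); yy=np.array([-np.sin(yaw),np.cos(yaw),0]); xx=np.cross(yy,n)
for nm,S in(("plate",q),("above",Q[(Q-c0)@n>.015])):
    for ax in(xx,yy): print(nm,np.percentile((S-c0)@ax,[1,5,50,95,99]))
    print(np.percentile((S-c0)@n,[5,50,95]),S.mean(0))
print("c0",c0,"xx",xx)
# unit
uv,P=cloud("top",345,490,180,290,dep); m=abs(P[:,2]-.12)<.006; 
r=cv2.minAreaRect(P[m][:,:2].astype(np.float32)*1000); print("unit top",r, np.median(P[m][:,2]))
print("px feet",atz("top",[[388,250],[419,256]],.12),"scene",atz("scene",[[282,207],[260,194]],.12))
for a in((376,400,238,262),(438,462,246,270)):
    uv,P=cloud("top",*a,dep); m=(P[:,2]>.132)&(P[:,2]<.16); print("hook",m.sum(),P[m].mean(0),P[m].min(0),P[m].max(0))
    c=im[uv[:,1],uv[:,0]].astype(int).min(1)>110; print("white px",uv[c].mean(0),uv[c].min(0),uv[c].max(0))
for l,uvp,z in(("bottle",(313,205),.075),("compact",(312,314),.018),("jar",(381,192),.06+.12)): print(l,atz("top",[uvp],z))
s=cv2.imread("pics/top0.png"); a=cv2.resize(s[170:290,165:265],None,fx=4,fy=4,interpolation=cv2.INTER_CUBIC);b=cv2.resize(s[230:280,370:470],None,fx=4,fy=4,interpolation=cv2.INTER_CUBIC)
b=cv2.copyMakeBorder(b,0,280,0,0,cv2.BORDER_CONSTANT); cv2.imwrite("pics/crop.png",np.hstack([a,b]))
```

```text
n 1697 [ 0.40053067 -0.00687528  0.03695579] [0.65955022 0.25742697 1.05394814]
plane n [-0.58018607  0.01350188  0.81437204] tilt 35.474681999599206 yaw of slope -1.3331263693896513 1132
plate [-0.09304239 -0.0872786   0.00746515  0.06641416  0.0700357 ]
plate [-0.02318142 -0.02174139 -0.00515452  0.03122033  0.03268392]
[-2.23314836e-03  5.40531836e-06  2.24029941e-03] [0.58322939 0.21830228 0.09570392]
above [-0.0480923  -0.04345615  0.00111423  0.41163238  0.41163238]
above [-0.22936715 -0.22936715  0.00364027  0.01218346  0.01318758]
[0.02663067 0.04754596 0.88332623] [0.54450482 0.20873776 0.18834541]
c0 [0.58322939 0.21830228 0.09570392] xx [ 0.81415161 -0.01894665  0.58034316]
unit top ((572.9029541015625, -209.37881469726562), (240.92906188964844, 185.54647827148438), 84.0919418334961) 0.1215507018067814
px feet [[ 0.53994217 -0.1492773   0.12      ]
 [ 0.52915733 -0.21063425  0.12      ]] scene [[ 0.53563073 -0.13431379  0.12      ]
 [ 0.53411211 -0.20626561  0.12      ]]
hook 67 [ 0.53626601 -0.1434719   0.14552643] [ 0.52886461 -0.15059926  0.1337665 ] [ 0.54496795 -0.13684107  0.1544351 ]
white px [389.10714286 249.25      ] [387 246] [391 253]
hook 65 [ 0.52401301 -0.26365009  0.14486994] [ 0.51621507 -0.27225737  0.13231598] [ 0.53302271 -0.25886602  0.15465475]
white px [450.54545455 256.87878788] [449 253] [452 261]
bottle [[6.38672762e-01 3.40878039e-04 7.50000000e-02]]
compact [[ 0.41372271 -0.00171566  0.018     ]]
jar [[ 0.6407769  -0.12753379  0.18      ]]
```

View pics/crop.png

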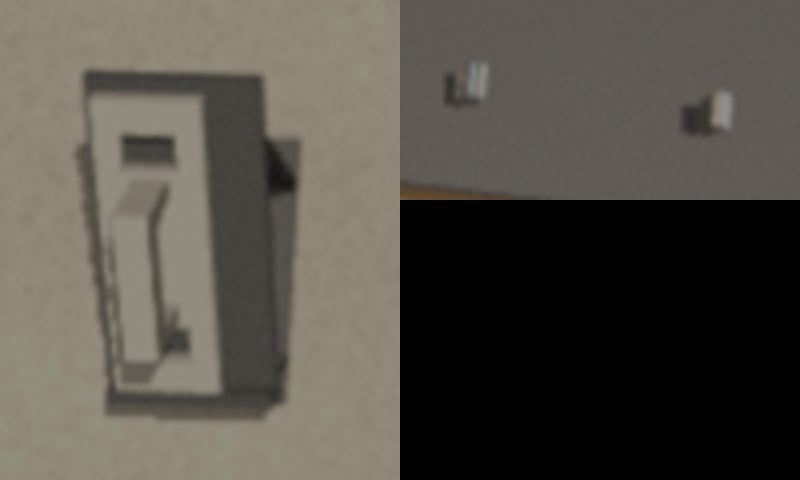

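The crop shows the handle flat on the slope, with the bar running from (135,215) to (140,345) and one window at (148,150). The two hooks are at (475,80) and (718,110). The plate extents come out at 163 x 56 mm and the tilt at 35.5°, which match the given sizes. First move: lift and yaw the tool by +2.8 rad.

```bash
python3 -m inch '[0,0,-0.6,0,0,-0.175,1, 0,0,-0.6,0,0,-0.175,1, 0,0,-0.6,0,0,-0.175,1, 0,0,-0.6,0,0,-0.175,1, 0,0,-0.6,0,0,-0.175,1, 0,0,-0.6,0,0,-0.175,1, 0,0,-0.6,0,0,-0.175,1, 0,0,-0.6,0,0,-0.175,1, 0,0,-0.6,0,0,-0.175,1, 0,0,-0.6,0,0,-0.175,1, 0,0,-0.6,0,0,-0.175,1, 0,0,-0.6,0,0,-0.175,1, 0,0,-0.6,0,0,-0.175,1, 0,0,-0.6,0,0,-0.175,1, 0,0,-0.6,0,0,-0.175,1, 0,0,-0.6,0,0,-0.169,1]' 20
cat >> h.py <<'E'
n=np.array([-.5802,.0135,.8144]);n/=np.linalg.norm(n)
yaw=np.arctan2(-n[1],-n[0]); yy=np.array([-np.sin(yaw),np.cos(yaw),0]); xx=np.cross(yy,n)
grip=np.array([.58323,.2183,.0957])-.0115*xx+.0047*yy+.035*n
Rg=np.c_[yy,np.cross(-n,yy),-n]
G=grip-.019*n
def todo(p,Rt=None):
    "tool-frame shift (cm) and turn to reach p,Rt"
    o=ctrl.get_obs(); Rc=R.from_euler("xyz",o["eef_rot"]).as_matrix()
    print("t",round(o["time_s"],2),"shift cm",np.round(Rc.T@(p-o["ee_pos"])*100,2), "" if Rt is None else np.round(R.from_matrix(Rc.T@Rt).as_rotvec(),3),"w",o["grip_width"],"F",np.round(o["force"],1))
E
python3 -c "
from h import *
print(grip,G); todo(G+.09*n,Rg)
dep=np.load('pics/top0.npy')
u,v=np.meshgrid(np.arange(185,215),np.arange(210,268));uv=np.c_[u.ravel(),v.ravel()];P=atd('top',uv,dep);L=(P-(grip-.045*n))
m=(abs(L@n-.058)<.006)&(abs(L@xx)<.05); print('bar',m.sum(),[np.percentile(L[m]@a,[3,50,97]) for a in(xx,yy,n)])
print(proj('scene',[grip+.013*n]),proj('top',[grip]))
"
```

```text
time_s: 3.1
ee_pos: [0.2498, -0.4894, 0.2969]
eef_rot: [-3.087, 0.036, 1.425]
force: [-0.1, -0.8, 0.4]
grip_width: 0.0941
[0.55367018 0.22368907 0.11752922] [0.56469364 0.22343257 0.1020561 ]
t 3.1 shift cm [74.85 16.11  8.58] [-0.675  0.07  -0.11 ] w 0.09411136236299163 F [-0.1 -0.8  0.4]
bar 344 [array([-0.03467332,  0.00267233,  0.03873653]), array([-0.00948769, -0.0010642 ,  0.00795169]), array([0.05384322, 0.05763942, 0.06081999])]
[[413.60967677 283.37408666]] [[199.65639448 239.81575173]]
```

```bash
python3 -m inch '[0,0,0,0,0,0,1,0,0,0,0,0,0,1]'; python3 -c "
from h import *
todo(G+.09*n,Rg);print(ctrl.get_obs()['qpos'])"
```

```text
time_s: 3.35
ee_pos: [0.2492, -0.4895, 0.2967]
eef_rot: [-3.088, 0.035, 1.424]
force: [0.0, -0.8, 0.3]
grip_width: 0.0944
t 3.35 shift cm [74.89 16.05  8.64] [-0.674  0.07  -0.111] w 0.09438029862658946 F [ 0.  -0.8  0.3]
[-1.13486715  0.24868279  1.3774367  -0.06432907  1.51559449 -2.5539066 ]
```

```bash
python3 -m inch '[4,1,0,0,0,0.02,1,4,1,0,0,0,0,1,4,1,0,0,0,0,1,4,1,0,0,0,0,1,4,1,0,0,0,0,1,4,1,0,0,0,0,1,4,1,0,0,0,0,1,4,0.8,0,0,0,0,1,4,0.8,0,0,0,0,1,4,0.8,0,0,0,0,1,4,0.8,0,0,0,0,1,4,0.8,0,0,0,0,1,4,0.8,0,0,0,0,1,4,0.8,0,0,0,0,1,4,0.8,0,0,0,0,1,4,0.8,0,0,0,0,1,4,0.8,0,0,0,0,1,3,0.8,0,0,0,0,1,2.5,0.5,0,0,0,0,1,0,0,0,0,0,0,1]'; python3 -c "
from h import *
todo(G+.09*n,Rg);print(ctrl.get_obs()['qpos'])"
```

```text
time_s: 5.85
ee_pos: [0.5315, 0.2078, 0.2605]
eef_rot: [-3.088, 0.037, 1.404]
force: [-0.5, -0.7, 0.0]
grip_width: 0.0936
t 5.85 shift cm [ 1.65 -1.7   8.57] [-0.675  0.077 -0.13 ] w 0.09363066605875081 F [-0.5 -0.7  0. ]
[ 0.31230433  0.35305611  1.32518434 -0.0078089   1.52826907 -1.08970215]
```

```bash
python3 -m inch '[0,0,0,-0.135,0.015,-0.026,1,0,0,0,-0.135,0.015,-0.026,1,0,0,0,-0.135,0.015,-0.026,1,0,0,0,-0.135,0.015,-0.026,1,0,0,0,-0.135,0.015,-0.026,1,0,0,0,0,0,0,1]'; python3 -c "
from h import *
todo(G+.09*n+.002*xx-.001*yy,Rg);print(ctrl.get_obs()['qpos'])"
```

```text
time_s: 6.6
ee_pos: [0.53, 0.2065, 0.2609]
eef_rot: [2.522, 0.002, 1.546]
force: [0.8, 0.2, 1.3]
grip_width: 0.0942
t 6.6 shift cm [ 1.69 -6.23  5.92] [0.    0.003 0.   ] w 0.09421051240228515 F [0.8 0.2 1.3]
[ 0.42915692  0.02010932  1.83335147 -0.3828683   0.75621414 -0.90884183]
```

```bash
python3 -m inch '[0.4,-1.5,1.5,0,0,0,1,0.4,-1.5,1.5,0,0,0,1,0.4,-1.5,1.5,0,0,0,1,0.5,-1.7,1.4,0,0,0,1,0,0,1.5,0,0,0,1,0,0,1.5,0,0,0,1,0,0,1,0,0,0,1,0,0,0,0,0,0,1]'; python3 -c "
from h import *
todo(G+.002*xx-.001*yy,Rg)
im,d=save('scene','pre'); cv2.imwrite('pics/prec.png',cv2.resize(im[220:370,320:520,::-1],None,fx=4,fy=4,interpolation=2))"
```

```text
time_s: 7.6
ee_pos: [0.539, 0.2242, 0.1441]
eef_rot: [2.522, 0.002, 1.546]
force: [0.1, -0.6, -0.2]
grip_width: 0.094
t 7.6 shift cm [-0.1  -0.15  4.92] [0.    0.002 0.   ] w 0.09397873525821036 F [ 0.1 -0.6 -0.2]
```

View pics/prec.png

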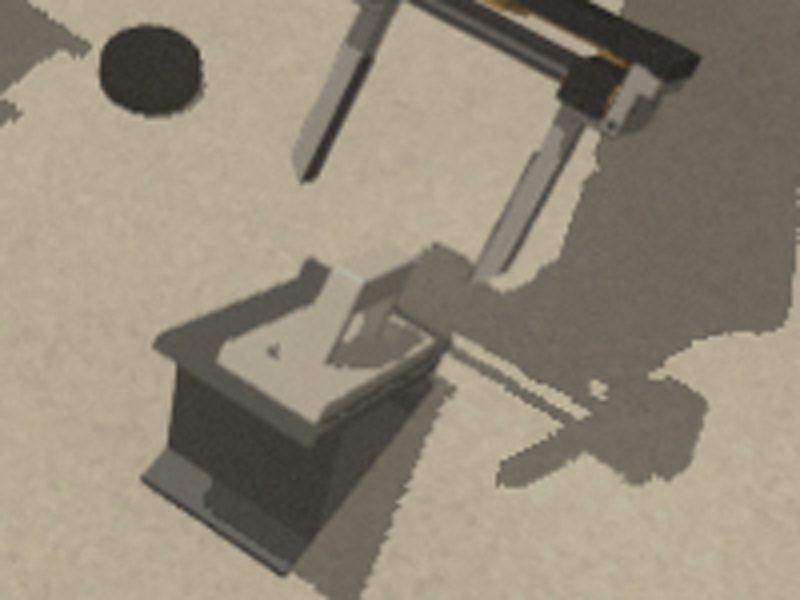

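The fingers, with tips at (310,175) and (490,270), straddle the bar at about (360,290). I go down and close at 45 N.

```bash
python3 -m inch '[-0.1,-0.1,1.5,0,0,0,1,0,0,1.5,0,0,0,1,0,0,1.2,0,0,0,1,0,0,0.7,0,0,0,1,0,0,0,0,0,0,1,0,0,0,0,0,0,0,0,0,0,0,0,0,0,0,0,0,0,0,0,0,0,0,0,0,0,0,0,0,0,0,0,0,0,0,0,0,0,0,0,0,0,0,0,0,0,0,0,0]' 45; python3 -c "
from h import *
todo(G+.002*xx-.001*yy,Rg)"
```

```text
time_s: 9.15
ee_pos: [0.5662, 0.2229, 0.1042]
eef_rot: [2.521, 0.002, 1.547]
force: [-0.7, 0.2, 1.1]
grip_width: 0.0277
t 9.15 shift cm [-0.05 -0.05  0.09] [0.001 0.001 0.001] w 0.02768853918688752 F [-0.7  0.2  1.1]
```

```bash
python3 -m inch '[0,0,0,0,0,0,0,0,0,0,0,0,0,0,0,0,0,0,0,0,0]' && python3 -m inch '[0,0,-1,0,0,0,0,0,0,-2,0,0,0,0,0,0,-2,0,0,0,0,0,0,-2,0,0,0,0,0,0,-2,0,0,0,0,0,0,-2,0,0,0,0,0,0,0,0,0,0,0]'; python3 -c "
from h import *
o=ctrl.get_obs();Rc=R.from_euler('xyz',o['eef_rot']).as_matrix()
print(o['qpos'],R.from_matrix(Rc.T@R.from_euler('xyz',[np.pi,0,np.radians(88.67)]).as_matrix()).as_rotvec())"
```

```text
time_s: 9.52
ee_pos: [0.5662, 0.2229, 0.1042]
eef_rot: [2.521, 0.002, 1.547]
force: [0.0, 0.1, -0.1]
grip_width: 0.0174
time_s: 10.4
ee_pos: [0.502, 0.2249, 0.1952]
eef_rot: [2.519, 0.0, 1.548]
force: [-0.3, 0.2, -0.6]
grip_width: 0.0178
[ 0.49741324  0.05970472  1.95618267 -0.5126541   0.63288726 -0.70913509] [6.22583514e-01 1.50586802e-04 2.82961408e-04]
```

```bash
python3 -m inch '[0,0,0,0.155,0,0,0,0,0,0,0.155,0,0,0,0,0,0,0.155,0,0,0,0,0,0,0.157,0,0,0,0,0,-2.5,0,0,0,0,0,0,-2.5,0,0,0,0,0,0,-2.5,0,0,0,0,0,0,-2.5,0,0,0,0,0,0,0,0,0,0.165,0,0,0,0,0,0,0.165,0,0,0,0,0,0,0.165,0,0,0,0,0,0,0.165,0,0,0,0,0,0,0.165,0,0,0,0,0,0,0.165,0,0,0,0,0,0,0.165,0,0,0,0,0,0,0.165,0,0,0,0,0,0,0.165,0,0,0,0,0,0,0.165,0,0,0,0,0,0,0,0,0,0]'
cat >> h.py <<'E'
mount=np.array([.5301,-.2036,.12]); uy=-.101
Rm=R.from_euler("xyz",[np.pi,0,uy]).as_matrix()
E
python3 -c "
from h import *
todo(mount+[0,0,.18],Rm);o=ctrl.get_obs();print(o['ee_pos'],o['eef_rot'])"
```

```text
t 10.4 shift cm [-42.77   9.18  -6.29] [ 0.473 -0.511  1.59 ] w 0.017775801204409962 F [-0.3  0.2 -0.6]
[0.50203544 0.22488477 0.1952053 ] [2.51900916e+00 2.26320329e-04 1.54780310e+00]$: bad value
```

```bash
python3 -m inch '[0,0,0,0.155,0,0,0, 0,0,0,0.155,0,0,0, 0,0,0,0.155,0,0,0, 0,0,0,0.157,0,0,0, 0,0,-2.5,0,0,0,0, 0,0,-2.5,0,0,0,0, 0,0,-2.5,0,0,0,0, 0,0,-2.5,0,0,0,0, 0,0,0,0,0,0.165,0, 0,0,0,0,0,0.165,0, 0,0,0,0,0,0.165,0, 0,0,0,0,0,0.165,0, 0,0,0,0,0,0.165,0, 0,0,0,0,0,0.165,0, 0,0,0,0,0,0.165,0, 0,0,0,0,0,0.165,0, 0,0,0,0,0,0.165,0, 0,0,0,0,0,0.165,0, 0,0,0,0,0,0,0]'
python3 -c "
from h import *
todo(mount+[0,0,.18],Rm);o=ctrl.get_obs();print(o['qpos'])"
```

```text
time_s: 12.78
ee_pos: [0.5026, 0.2245, 0.2929]
eef_rot: [3.139, 0.002, -0.102]
force: [-1.3, -1.2, -1.3]
grip_width: 0.0178
t 12.78 shift cm [ 7.1  42.31 -0.63] [ 0.002  0.002 -0.001] w 0.017791684240775124 F [-1.3 -1.2 -1.3]
[ 3.54159574e-01  2.52418990e-01  1.38012492e+00 -1.09637454e-03
  1.51200764e+00  4.56393666e-01]
```

```bash
python3 -m inch '[0.6,3.5,0,0,0,0,0, 0.6,3.5,0,0,0,0,0, 0.6,3.5,0,0,0,0,0, 0.6,3.5,0,0,0,0,0, 0.6,3.5,0,0,0,0,0, 0.6,3.5,0,0,0,0,0, 0.6,3.5,0,0,0,0,0, 0.6,3.5,0,0,0,0,0, 0.6,3.5,0,0,0,0,0, 0.6,3.5,0,0,0,0,0, 0.6,3.5,0,0,0,0,0, 0.5,3.8,0,0,0,0,0, 0,0,3,0,0,0,0, 0,0,3,0,0,0,0, 0,0,1,0,0,0,0, 0,0,0,0,0,0,0]'
python3 -c "
from h import *
todo(mount+[0,0,.11],Rm)
for c in('scene','top'):
    im,d=save(c,c+'1')
    for l in('handle','window','mount','foot_a','grip'): print(c,l,[(np.round(r['centre']),round(r['score'],2)) for r in ctrl.place_of(c,l)[:3]])
s=cv2.imread('pics/scene1.png')[110:260,190:330]; cv2.imwrite('pics/s1c.png',cv2.resize(s,None,fx=4,fy=4,interpolation=2))
t=cv2.imread('pics/top1.png')[190:310,350:490]; cv2.imwrite('pics/t1c.png',cv2.resize(t,None,fx=5,fy=5,interpolation=2))
"
```

```text
time_s: 14.78
ee_pos: [0.5296, -0.2035, 0.2243]
eef_rot: [3.14, 0.002, -0.101]
force: [-0.7, -1.3, 0.0]
grip_width: 0.0174
t 14.78 shift cm [ 0.05  0.01 -0.57] [0.002 0.002 0.   ] w 0.017435675089702694 F [-0.7 -1.3  0. ]
scene handle [(array([261., 173.]), 0.79), (array([239., 157.]), 0.19)]
scene window []
scene mount [(array([263., 194.]), 0.84)]
scene foot_a [(array([282., 207.]), 0.97), (array([257., 235.]), 0.2)]
scene grip [(array([255., 153.]), 0.59)]
top handle [(array([422., 248.]), 0.9)]
top window [(array([388., 250.]), 0.39), (array([419., 250.]), 0.38)]
top mount [(array([418., 254.]), 0.89)]
top foot_a [(array([386., 249.]), 0.95)]
top grip [(array([430., 248.]), 0.77)]
```

View pics/s1c.png

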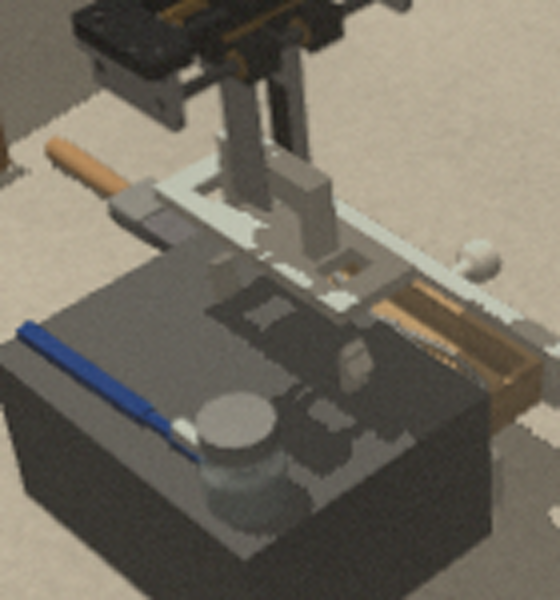

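View pics/t1c.png

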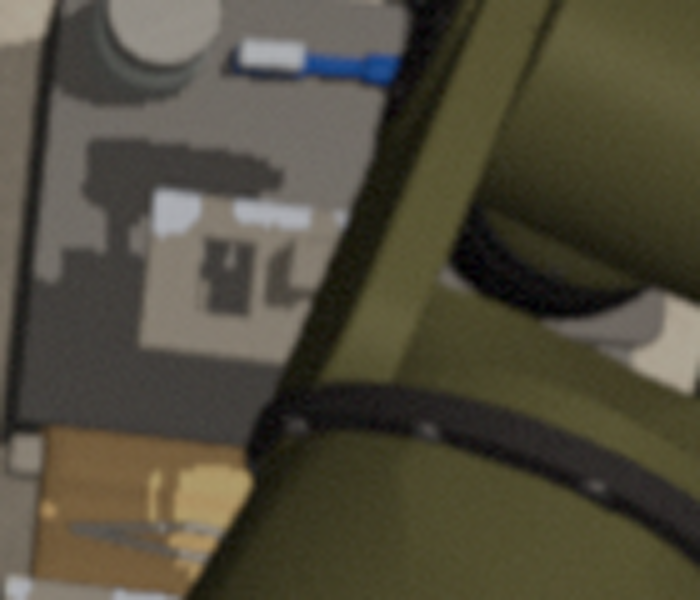

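The scene crop shows the handle level above the hooks (tops at 222,265 and 355,355), and the near window at (345,270) is over the near hook. In the top crop the visible window is at (230,275), with the hook tip inside it at (232,255). Next I measure the plate and hooks from depth.

Run:
```python
from h import *
U=R.from_euler("z",uy).as_matrix()
for c,box,bh in(("scene",(195,300,120,215),(195,330,150,230)),("top",(365,430,220,270),None)):
    d=np.load(f"pics/{c}1.npy")
    def cl(b,d,c=c):
        u,v=np.meshgrid(np.arange(b[0],b[1]),np.arange(b[2],b[3]));uv=np.c_[u.ravel(),v.ravel()]
        k=d[uv[:,1],uv[:,0]]>0; return (atd(c,uv[k],d)-mount)@U
    L=cl(box,d); m=(abs(L[:,2]-.088)<.007)&(abs(L[:,0])<.045)&(abs(L[:,1])<.1); q=L[m]
    A=np.c_[q[:,:2],np.ones(len(q))]; k=np.ones(len(q),bool)
    for _ in range(4): s=np.linalg.lstsq(A[k],q[k,2],rcond=None)[0]; k=abs(A@s-q[:,2])<.0025
    q=q[k]; print(c,"plate n",k.sum(),"slopes",s, "x",np.percentile(q[:,0],[.5,2,98,99.5]),"y",np.percentile(q[:,1],[.5,2,98,99.5]))
    # edge-based centre by y slices
    for a,b in((-.08,-.06),(-.05,-.02),(0,.03),(.03,.05),(.065,.08)):
        t=q[(q[:,1]>a)&(q[:,1]<b)]; 
        if len(t)>15: print("  slice",a,b,np.percentile(t[:,0],[1,99]))
d=np.load("pics/scene0.npy"); L=cl((230,300,160,225),d,"scene"); m=(L[:,2]>.010)&(L[:,2]<.04)&(abs(abs(L[:,1])-.062)<.02)&(abs(L[:,0])<.03)
for s in(1,-1):
    h=L[m&(L[:,1]*s>0)]; print("hook",s,len(h),np.percentile(h,[3,50,97],axis=0).round(4).tolist())
d=np.load("pics/top0.npy"); L=cl((375,465,235,272),d,"top"); m=(L[:,2]>.010)&(L[:,2]<.04)&(abs(abs(L[:,1])-.062)<.02)&(abs(L[:,0])<.03)
for s in(1,-1):
    h=L[m&(L[:,1]*s>0)]; print("top hook",s,len(h),np.percentile(h,[3,50,97],axis=0).round(4).tolist())
```

```text
scene plate n 736 slopes [-0.00263056  0.00392073  0.08545599] x [-0.02702566 -0.02535664  0.02964142  0.03043333] y [-0.07769284 -0.07509477  0.08594796  0.08682065]
  slice -0.08 -0.06 [-0.01547916  0.0287998 ]
  slice -0.05 -0.02 [0.00318783 0.03080291]
  slice 0 0.03 [-0.0264741   0.03014654]
  slice 0.03 0.05 [-0.02667779  0.02976909]
  slice 0.065 0.08 [-0.02689069  0.0295562 ]
top plate n 664 slopes [0.00090165 0.00823881 0.08861413] x [-0.02722491 -0.02664396  0.02827718  0.02906368] y [0.01762097 0.02134698 0.08376975 0.08433227]
  slice 0 0.03 [-0.01574298  0.02728351]
  slice 0.03 0.05 [-0.02714497  0.02846521]
  slice 0.065 0.08 [-0.02671366  0.02844675]
hook 1 66 [[-0.0058, 0.0568, 0.0126], [0.0031, 0.063, 0.0215], [0.0103, 0.0683, 0.0288]]
hook -1 55 [[-0.0063, -0.0638, 0.0109], [0.0044, -0.0567, 0.0203], [0.01, -0.0534, 0.0302]]
top hook 1 67 [[-0.0069, 0.0543, 0.0158], [-0.0002, 0.0608, 0.026], [0.0079, 0.0659, 0.0328]]
top hook -1 66 [[-0.0071, -0.0689, 0.0147], [0.0003, -0.0591, 0.0266], [0.0085, -0.0561, 0.0327]]
```

```bash
python3 -m inch '[0,0.35,0,0,0,0,0, 0,0,1.5,0,0,0,0, 0,0,1.5,0,0,0,0, 0,0,1.2,0,0,0,0, 0,0,0.6,0,0,0,0, 0,0,0.5,0,0,0,0, 0,0,0,0,0,0,0]' 60; python3 -m inch '[0,0,0.4,0,0,0,0, 0,0,0.4,0,0,0,0, 0,0,0.4,0,0,0,0, 0,0,0.2,0,0,0,0, 0,0,0,0,0,0,0]'; python3 -c "
from h import *
todo(mount+[0,0,.0273],Rm)"
```

```text
time_s: 16.25
ee_pos: [0.5291, -0.207, 0.1712]
eef_rot: [3.14, 0.001, -0.103]
force: [0.2, -0.6, -0.4]
grip_width: 0.0175
time_s: 16.88
ee_pos: [0.5293, -0.2071, 0.1576]
eef_rot: [3.14, 0.0, -0.103]
force: [1.6, 0.1, 3.2]
grip_width: 0.0172
t 16.88 shift cm [ 0.04 -0.36  1.03] [ 0.002  0.    -0.002] w 0.017201513382236383 F [1.6 0.1 3.2]
```

Contact has begun with low lateral force, so I press on.

```bash
python3 -m inch '[0,0,0.3,0,0,0,0, 0,0,0.3,0,0,0,0, 0,0,0.2,0,0,0,0, 0,0,0,0,0,0,0]'; python3 -m inch '[0,0,0.2,0,0,0,0, 0,0,0.1,0,0,0,0, 0,0,0,0,0,0,0]';  python3 -c "
from h import *
todo(mount+[0,0,.0273],Rm)"
```

```text
time_s: 17.38
ee_pos: [0.5287, -0.207, 0.1488]
eef_rot: [3.14, 0.003, -0.103]
force: [-0.7, -0.2, -0.2]
grip_width: 0.0175
time_s: 17.75
ee_pos: [0.5292, -0.2072, 0.1478]
eef_rot: [3.139, 0.0, -0.103]
force: [-5.0, 4.2, 15.1]
grip_width: 0.0177
t 17.75 shift cm [ 0.05 -0.36  0.05] [ 0.002  0.    -0.002] w 0.017729376997474237 F [-5.   4.2 15.1]
```

```bash
python3 -m inch '[0,0,0.15,0,0,0,0, 0,0,0.1,0,0,0,0, 0,0,0,0,0,0,0]'; python3 -c "
from h import *
todo(mount+[0,0,.0273],Rm)
im,d=save('scene','s2'); cv2.imwrite('pics/s2c.png',cv2.resize(im[120:260,190:330,::-1],None,fx=4,fy=4,interpolation=2))"
```

```text
time_s: 18.12
ee_pos: [0.5293, -0.2072, 0.1478]
eef_rot: [3.139, -0.001, -0.103]
force: [-15.7, 9.5, 38.4]
grip_width: 0.0174
t 18.12 shift cm [ 0.04 -0.36  0.05] [ 0.003 -0.001 -0.002] w 0.01743569967645577 F [-15.7   9.5  38.4]
```

View pics/s2c.png

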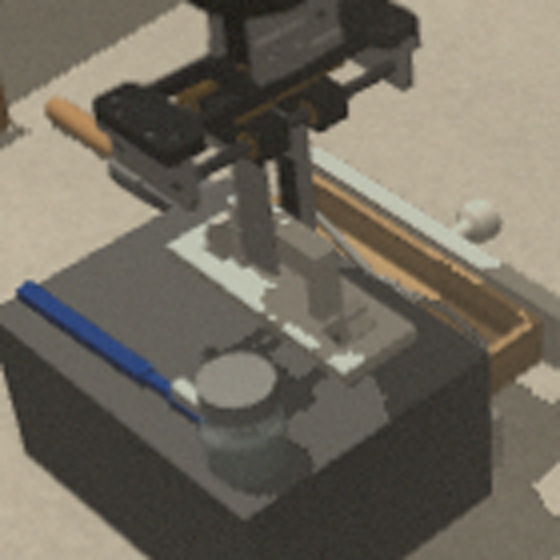

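The plate lies flat on the unit's top, and the force climbs to 38 N with no further travel, so it is on a hard stop. I relax, open the fingers and retreat.

```bash
python3 -m inch '[0,0,-0.25,0,0,0,0, 0,0,0,0,0,0,0.6, 0,0,0,0,0,0,0.6, 0,0,0,0,0,0,0.6, 0,0,0,0,0,0,0.6, 0,0,0,0,0,0,0.6, 0,0,-1,0,0,0,0.6, 0,0,-2,0,0,0,0.6, 0,0,-3,0,0,0,0.6, 0,0,-3,0,0,0,0.6, 0,0,-4,0,0,0,0.6, -4,0,0,0,0,0,0.6, -4,0,0,0,0,0,0.6, -4,0,0,0,0,0,0.6, 0,0,0,0,0,0,0.6]'
python3 - <<'E'
from h import *
im,d=save('scene','s3'); U=R.from_euler("z",uy).as_matrix()
cv2.imwrite('pics/s3c.png',cv2.resize(im[140:260,190:330,::-1],None,fx=5,fy=5,interpolation=2))
im2,d2=save('top','t3')
for c,b,d in(("scene",(200,310,150,230),d),("top",(365,475,220,290),d2)):
    u,v=np.meshgrid(np.arange(b[0],b[1]),np.arange(b[2],b[3]));uv=np.c_[u.ravel(),v.ravel()];uv=uv[d[uv[:,1],uv[:,0]]>0]
    L=(atd(c,uv,d)-mount)@U
    q=L[(abs(L[:,2]-.011)<.006)&(abs(L[:,0])<.04)&(abs(L[:,1])<.1)]; i=abs(q[:,0])<.02
    A=np.c_[q[:,:2],np.ones(len(q))]; k=np.ones(len(q),bool)
    for _ in range(5): s=np.linalg.lstsq(A[k],q[k,2],rcond=None)[0]; k=abs(A@s-q[:,2])<.0025
    q=q[k];print(c,k.sum(),s,np.percentile(q[:,:2],[1,99],axis=0))
    t=L[(abs(L[:,2]-.002)<.003)&(L[:,0]>.04)&(L[:,0]<.07)]; print(" top face z",np.median(t[:,2]))
    for sg in(1,-1):
        h=L[(L[:,2]>.018)&(L[:,2]<.035)&(abs(L[:,1]*sg-.06)<.015)&(abs(L[:,0])<.02)]; print(" hook",sg,len(h),np.percentile(h,[3,97],axis=0).round(4).tolist() if len(h) else '')
E
```

```text
time_s: 20.05
ee_pos: [0.4086, -0.1945, 0.2779]
eef_rot: [3.139, -0.001, -0.104]
force: [0.4, -0.5, 0.0]
grip_width: 0.056
scene 649 [ 0.00141362 -0.00267433  0.00877645] [[-0.02591961 -0.08031773]
 [ 0.03011672  0.08333936]]
 top face z -0.00013897663881590194
 hook 1 41 [[-0.0057, 0.0554, 0.0196], [0.0098, 0.066, 0.0287]]
 hook -1 26 [[-0.0017, -0.0626, 0.0188], [0.0109, -0.054, 0.0308]]
top 1060 [-0.00081917  0.00065955  0.01163431] [[-0.02740331 -0.07815612]
 [ 0.02840559  0.07957815]]
 top face z 0.001587512114802292
 hook 1 58 [[-0.0071, 0.0546, 0.0187], [0.0077, 0.0651, 0.0322]]
 hook -1 0
```

View pics/s3c.png

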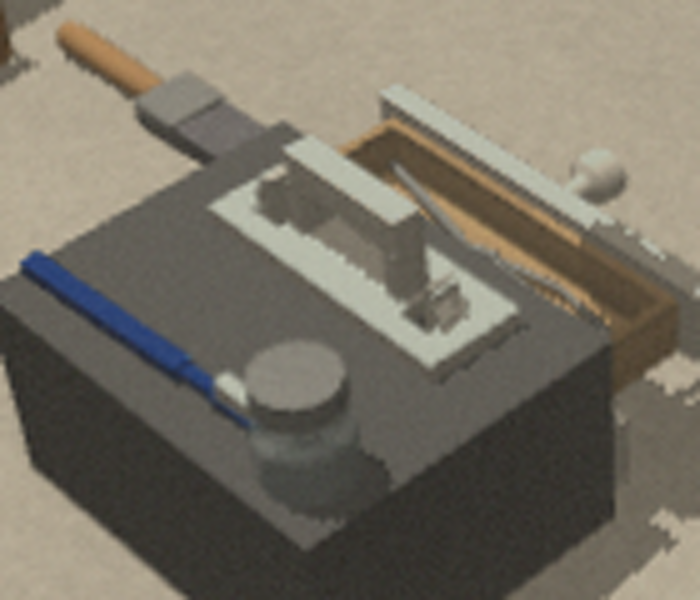

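The handle lies flat. The plate top is 9–10 mm above the top face, the slopes are under 0.003, and it is centred within about 2 mm. The hooks read within a few mm of their rest positions. The jar and toothbrush look unmoved.

```bash
python3 -c "
from station import ctrl
print(ctrl.hand_in())"
```

```text
the job is handed in; nothing more can be done
None
```

I took the handle off the sloped rest by its grip bar, levelled it, pushed it down over the two hooks, let go and backed away. I handed in at about 20 s of the 48 s allowed.

**Push:** The resistance dropped just above home. It then rose to 38 N with no further travel, which fits the hooks snapping over and the plate meeting the top face.

**Handle at the end:**
- The plate top is 9–10 mm above the unit's top face in both cameras, which matches the 10 mm plate lying on it.
- Its tilt is under 0.003 rad.
- It is centred within about 2 mm.
- The fingers are clear, with about zero force on the tool.

**Hooks:** The +y hook reads within about 2 mm of its rest position in both cameras. The −y hook does so in the scene camera, on only 26 depth points. The final top view showed no points on the −y hook, so its spring-back rests on that one view and the flat plate.

**Other things:** The jar and toothbrush look unmoved in the last scene picture. I did not re-measure the amber bottle or the compact at the end, but the arm never went near either at low height.

**Joint limit:** During the first turn, joint 6 was briefly driven onto its limit and read −2.554 against the stated −2.55. I moved it away at once and nothing was reported, but it may count as passing the range.

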